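Hang the washed mug on the folding cup drainer

ROBOT

A 7-joint arm with a two-finger parallel gripper is mounted at the origin on the work surface; the furniture and walls round the work are solid. World frame = base frame: x ahead of the robot, y to its left, z up, the work surface at z = 0. Lengths are in m, angles in rad, forces in N, time in s.
With the tool pointing down it reaches from about 0.4 to 0.85 m from the base axis. Payload 10.4 kg.
Tool frame: the origin (TCP) lies midway between the tips of the shut fingers; the grasp point (between the pads) lies 19 mm behind it (manip.grasp_offset is the distance from the TCP to the grasp point, in m); z points along the fingers, y is the line along which they close (so a half turn about z gives the same grasp; the last joint's range is limited). The gripper opens to 85 mm and grips with 20 to 120 N. Pads are 22 mm wide; open, the fingers measure 114 mm over their backs; the gripper's body (76 mm by 85 mm) begins 54 mm behind the grasp point. The pads swing forward as they close: fully open they stand 13 mm farther back than shut.
Start: joints at [-1.129, 0.332, -0.065, 1.46, 0.022, 1.35, -0.088], TCP at [0.28, 0.559, 0.231] pointing down, gripper open.
Joint ranges: [-2.6, 2.6], [-0.5, 2.12], [-1.47, 1.34], [0.16, 2.42], [-1.27, 4.41], [0.06, 2.06], [-2.6, 2.6]. Speed limits (rad/s): [2.22, 2.22, 2.79, 2.79, 3.14, 3.14, 3.14].

INTERFACE

Orientations are given as a unit quaternion [x, y, z, w].
In Python, from workcell import manip gives the robot as it stands.
- The arm moves only by the shell command python3 jog.py 'ROWS' [FORCE]. ROWS is rows parted by semicolons, their numbers by spaces, 1 to 20 of them, each of 7 numbers: a rotation vector rx, ry, rz in rad, then dx, dy, dz in m, then the opening from 0.0 (shut) to 1.0 (fully open); each row is the pose to reach, as a shift and turn from the pose commanded when the command began, along the tool's axes at that moment; what a row does not reach only later rows make up. A row lasts 1/8 s, in which the tool goes at most 0.0625 m and 0.188 rad, less where a joint would pass 70% of its speed; a pose out of reach is approached as far as the arm can. The fingers move at their own pace and stop on an object; FORCE is the grip in N (left out, the last holds). Time passes only in rows, so rows that do not move let the fingers close. It prints the time, the measured TCP pose, the force, the opening and the grip force at its end.
- manip.get_obs(): the state, without advancing time (a new reading comes with each control period).
- manip.camera(name): name is "scene" or "top" or "wrist"; returns the picture (420x560x3 uint8, blue, green, red); there is no depth.
- manip.calibration(name): a dict with "fx", "fy", "cx", "cy" (pixels), "world_from_camera" (4x4, takes a point from camera to world coordinates); the wrist camera has in their place "tool_from_camera" (4x4, takes a point from camera to tool coordinates, whose origin is the TCP and whose axes are the flange's). Camera axes: x right, y up, looking along -z (the intrinsics and any distortion apply to the point x, -y, -z); pixel columns grow to the right and rows downward; lengths in m; the calibration is good to about 2 mm. A picture is of the moment at which its call begins: read the wrist's pose just before it. calibration takes no time and is no camera call.
- manip.hand_in(): hands the job in; it is judged then, once.
The state is a dict: "clock": time; "joint_pos": joint angles; "joint_velocities": joint speeds; "tau": joint torques, N m; "position": TCP position; "ee_rot": TCP orientation; "ft_force": force on the tool from outside, world axes, zero at the start; "torque": the same for the moment, N m; "grip_width": opening from 0.0 (shut) to 1.0 (fully open); "grasp_force": force on a finger pad.
Only numpy, scipy, OpenCV 4.12 (cv2) and the standard library are available. Lean on these libraries where they do the work, as an engineer would, in place of code of your own. Each camera call takes 0.05 s, during which the arm holds its last target. There are 200 camera calls.

TASK

Push the drainer's folding wire pegs over, away from you, until they rest on their stop, then hang the blue mug mouth-down over either peg, gently and fully home, so that its inside floor rests on the end of the peg and it can drain. Let go of it and leave the handset and the round tin where they are.

Things in the scene. Friction and masses are not known exactly. Their poses are not given: they have to be found in the camera images.
- drainer: White plastic drainer, 200 mm deep, 262 mm wide, screwed to the desk. Origin on the desk directly under the hinge axle; its +x points roughly towards the robot, z up. The tray reaches from x = -135 to +65 mm in its frame and is at most 16 mm tall; two cheeks at y = +-121 mm, 98 mm tall, carry the axle. A monitor stands to its left, beyond world y = 0.3 m.
- pegs (a joint): Angle in rad of the steel wire frame, which turns about an axle along the drainer's y, 85 mm above the desk. It carries two pegs and a push bar, in one plane through the axle. 0: pegs level, pointing to the drainer's +x (towards the robot); pi/2: straight up; 2.18: the stop, pegs leaning to -x (away from the robot), 55 deg above level. Friction of 0.2 N m holds it wherever left.
- hinge (a point): Centre of the axle. Axes move with the wire frame: x along the pegs from axle to peg ends, y along the axle (the drainer's y).
- push_bar (a point): Centre of the red T-bar for swinging the frame, 85 mm from the axle and midway between the pegs; the bar is 36 mm long along the axle and 14 mm thick, on a 10 mm stem. Axes as point hinge.
- peg_a_end (a point): Outer tip of the peg at the drainer's +y side (the robot's right), 105 mm from the axle along x and 84 mm beside the push bar's stem. A peg is a flat U-shaped loop of 8 mm wire, 42 mm wide along y over the outside, straight to 82 mm from the axle, then rounded. Axes as point hinge.
- peg_b_end (a point): The same for the peg at the drainer's -y side (the robot's left).
- mug: Blue ceramic mug, 66 mm outside diameter, 88 mm tall, about 0.22 kg, standing mouth-down on the desk. Origin at the centre of its outer base (on top at the start); z from base to mouth (down at the start). Its handle sticks out 36 mm along its +y (away from the robot at the start).
- mug_base (a point): Centre of the mug's outer base; axes as body mug.
- mug_in (a point): Centre of the mug's inside floor, about 5 mm from the outer base; axes as body mug. The mouth is about 58 mm wide inside.
- mug_rim (a point): Centre of the mug's mouth; axes as body mug.
- handset: Grey telephone handset lying on the desk, 148x46x25 mm, a bystander. Origin under its centre.
- round_tin: Brown and cream round tin, 72 mm across, 120 mm tall, a bystander. Origin under its centre.

How it is judged:
By the outcome, as a careful person would: the job done as asked, in the order asked, and still so for the second after the job is handed in, with the robot touching nothing.
It also fails if it takes over 72 s, if anything falls off the work surface, if the arm or the gripper's body presses on something with over 40 N, if the wrist force passes 120 N, or if a joint passes its speed limit or range.

## Working session

There is one attempt and no reset: what is moved stays moved. The work goes in short steps, Python scripts to look and compute and a shell command to move; the robot and the scene stay as the last step left them, time stands still between calls to the robot, and variables do not carry over. Pictures are saved under pics/ and viewed, at most 10 in all, crops included, and the job is handed in when it is done.

```bash
ls; mkdir -p pics; cat > h.py <<'E'
import numpy as np, cv2
from workcell import manip
from scipy.spatial.transform import Rotation as R
def cam(n):
    o=manip.get_obs(); im=np.array(manip.camera(n)); c=manip.calibration(n)
    if n=="wrist":
        T=np.eye(4);T[:3,:3]=R.from_quat(o["ee_rot"]).as_matrix();T[:3,3]=o["position"];W=T@np.array(c["tool_from_camera"])
    else: W=np.array(c["world_from_camera"])
    return im,c,W
def und(c,uv):
    K=np.array([[c["fx"],0,c["cx"]],[0,c["fy"],c["cy"]],[0,0,1.]])
    d=np.array(c.get("distortion",c.get("dist",[0,0,0,0,0])),float)
    return cv2.undistortPoints(np.array([[uv]],float),K,d)[0,0]
def ray(c,W,uv):
    x,y=und(c,uv); d=W[:3,:3]@np.array([x,-y,-1.]); return W[:3,3],d/np.linalg.norm(d)
def onz(c,W,uv,z):
    p,d=ray(c,W,uv); return p+d*(z-p[2])/d[2]
def proj(c,W,P):
    q=np.linalg.inv(W)@np.append(P,1); return np.array([c["cx"]+c["fx"]*q[0]/-q[2], c["cy"]-c["fy"]*q[1]/-q[2]])
def tri(a,b):
    A=[];B=[]
    M=np.zeros((3,3));v=np.zeros(3)
    for p,d in (a,b):
        P=np.eye(3)-np.outer(d,d);M+=P;v+=P@p
    X=np.linalg.solve(M,v); return X,[np.linalg.norm((np.eye(3)-np.outer(d,d))@(X-p)) for p,d in (a,b)]
E
python3 - <<'E'
from h import *
print(manip.get_obs()["clock"],manip.get_obs()["ee_rot"], manip.grasp_offset)
for n in("scene","top","wrist"):
    im,c,W=cam(n); cv2.imwrite(f"pics/{n}0.png",im); print(n,c,W[:3,3])
E
```

```text
jog.py
pics
workcell.py
0.0 [ 2.30288397e-01  9.73122153e-01 -7.16456347e-04 -1.26588330e-04] 0.0187
scene {'fx': 516.1965102783636, 'fy': 516.1965102783636, 'cx': 275.9318473953961, 'cy': 209.96504468633123, 'world_from_camera': array([[ 0.73876862,  0.39071623, -0.54914639, -0.12447126],
       [-0.67394868,  0.43282292, -0.5987132 , -0.82832277],
       [ 0.00375618,  0.81240701,  0.58307868,  0.81191084],
       [ 0.        ,  0.        ,  0.        ,  1.        ]])} [-0.12447126 -0.82832277  0.81191084]
top {'fx': 486.0974094388306, 'fy': 486.0974094388306, 'cx': 287.33682502474653, 'cy': 214.02475443137655, 'world_from_camera': array([[ 0.01285307,  0.98618689, -0.16513698,  0.4514225 ],
       [-0.99989398,  0.01380643,  0.00462649, -0.06023958],
       [ 0.00684254,  0.16506001,  0.98625979,  1.04543563],
       [ 0.        ,  0.        ,  0.        ,  1.        ]])} [ 0.4514225  -0.06023958  1.04543563]
wrist {'fx': 352.5253952549219, 'fy': 352.5253952549219, 'cx': 280.7212857561745, 'cy': 212.07410990356152, 'tool_from_camera': array([[-5.64973564e-04,  9.64018014e-01,  2.65836321e-01,
         6.67070365e-02],
       [ 9.99999774e-01,  6.41621318e-04, -2.01481394e-04,
         1.16913301e-04],
       [-3.64797944e-04,  2.65836147e-01, -9.64018159e-01,
        -1.41790051e-01],
       [ 0.00000000e+00,  0.00000000e+00,  0.00000000e+00,
         1.00000000e+00]])} [0.22051949 0.58855882 0.37239042]
```

View pics/scene0.png

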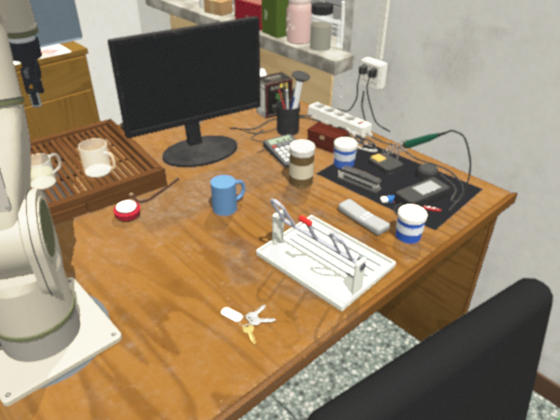

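View pics/top0.png

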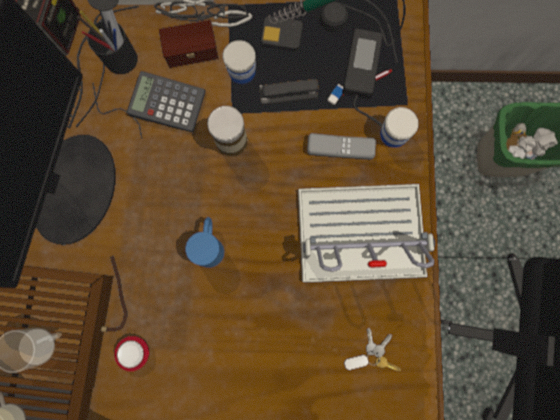

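The scene view shows the mug at (224,195) and the drainer at about (325,260), with the red bar at (305,220). In the top view the mug base is at (205,249) with its handle pointing up the image, the axle runs from about (308,245) to (432,240), and the red bar is at (377,264). Next I'll measure the mug, bar and axle and look closer.

```bash
python3 - <<'E'
from h import *
t=cv2.imread("pics/top0.png");s=cv2.imread("pics/scene0.png")
a=cv2.resize(t[175:290,290:445],None,fx=4,fy=4,interpolation=cv2.INTER_CUBIC)[:, :]
b=cv2.resize(s[185:305,250:400],None,fx=4,fy=4,interpolation=cv2.INTER_CUBIC)
cv2.imwrite("pics/ct.png",a);cv2.imwrite("pics/cs.png",b)
def cal(n):
    c=manip.calibration(n);return c,np.array(c["world_from_camera"])
def blob(im,lo,hi,roi):
    x0,y0,x1,y1=roi
    h=cv2.cvtColor(im,cv2.COLOR_BGR2HSV);m=cv2.inRange(h,lo,hi);k=np.zeros_like(m);k[y0:y1,x0:x1]=m[y0:y1,x0:x1]
    n,l,st,ce=cv2.connectedComponentsWithStats(k);i=1+np.argmax(st[1:,4]);return ce[i],st[i],l==i
ct,Wt=cal("top");cs,Ws=cal("scene")
rt=blob(t,(0,150,100),(5,255,255),(350,240,400,285));rs=blob(s,(0,150,100),(5,255,255),(285,205,325,240))
print("red",rt[:2],rs[:2],tri(ray(ct,Wt,rt[0]),ray(cs,Ws,rs[0])))
mt=blob(t,(95,80,40),(115,255,255),(170,200,235,280));ms=blob(s,(95,80,40),(115,255,255),(200,165,250,225))
print("mug",mt[:2],ms[:2])
# base disc: brighter top face
for n,(im,m,c,W) in {"t":(t,mt[2],ct,Wt),"s":(s,ms[2],cs,Ws)}.items():
    k=cv2.morphologyEx(m.astype(np.uint8),cv2.MORPH_OPEN,cv2.getStructuringElement(cv2.MORPH_ELLIPSE,(17,17)))
    ys,xs=np.nonzero(k);print(n,xs.min(),xs.max(),ys.min(),ys.max(),xs.mean(),ys.mean())
    print(onz(c,W,((xs.min()+xs.max())/2,ys.mean()),0.07))
    for z in(0,0.088):print(z,[proj(c,W,np.array([0.44,0.1,z]))])
E
```

```text
red (array([376.74468085, 263.42553191]), array([368, 261,  18,   6,  94], dtype=int32)) (array([304.58064516, 220.08064516]), array([299, 216,  12,  10,  62], dtype=int32)) (array([ 0.51009577, -0.22738514,  0.1605184 ]), [np.float64(0.0009747583831589148), np.float64(0.0009747583831588617)])
mug (array([204.39435337, 247.06739526]), array([ 186,  218,   37,   49, 1098], dtype=int32)) (array([224.59181416, 194.23893805]), array([211, 176,  34,  39, 904], dtype=int32))
t 186 222 232 266 204.04457953394123 249.3181357649443
[0.54056175 0.10157562 0.07      ]
0 [array([208.15657138, 299.86429759])]
0.088 [array([201.16947031, 300.27781158])]
s 212 235 176 214 223.54950495049505 194.759900990099
[0.51943336 0.0732169  0.07      ]
0 [array([194.3393404 , 224.32504972])]
0.088 [array([191.22105159, 196.24232035])]
```

View pics/ct.png

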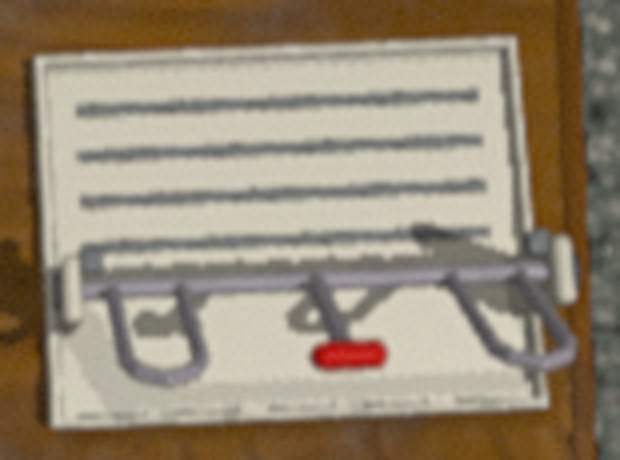

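View pics/cs.png

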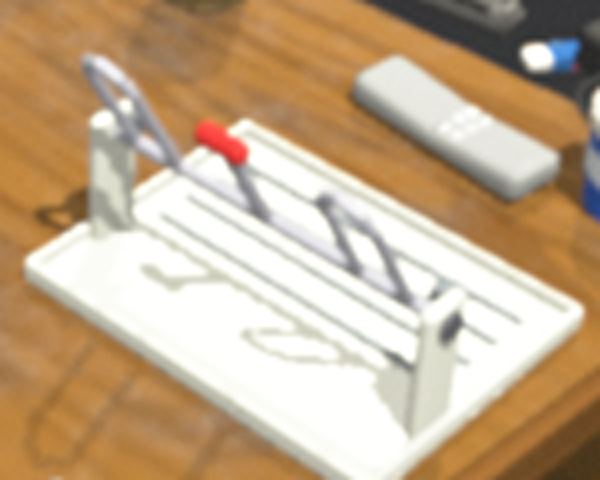

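Crops: in the top crop the axle runs from (75,290) to (550,270) and the stem root is at (315,283), with the red bar at (348,355). In the scene crop the frame leans towards the robot. The bar triangulates to z=0.16, which puts the pegs at about 1.1 rad.

```bash
python3 - <<'E'
from h import *
def cal(n):
    c=manip.calibration(n);return c,np.array(c["world_from_camera"])
ct,Wt=cal("top");cs,Ws=cal("scene")
f=lambda u,v:(290+(u+.5)/4-.5,175+(v+.5)/4-.5)
g=lambda u,v:(250+(u+.5)/4-.5,185+(v+.5)/4-.5)
A=onz(ct,Wt,f(85,290),.085);B=onz(ct,Wt,f(545,271),.085);S=onz(ct,Wt,f(315,283),.085)
print("axle",A,B,S,np.linalg.norm(A-B))
print("scene axle mid",tri(ray(ct,Wt,f(315,281)),ray(cs,Ws,g(262,215))))
# tray corners at z=.016 : top crop
C=[onz(ct,Wt,f(*p),.014) for p in((33,55),(516,37),(548,408),(52,428))]
for p in C:print("corner",p.round(4))
C=np.array(C);print("sizes",[np.linalg.norm(C[i]-C[i-1]).round(4) for i in range(4)])
e=(C[1]-C[0]+C[2]-C[3]);y=e/np.linalg.norm(e);y[2]=0;x=np.array([y[1],-y[0],0])
print("yaw y",np.degrees(np.arctan2(y[1],y[0])),"x",x, "hinge",C.mean(0)+x*.035)
m=onz(ct,Wt,(202.7,249.2),.088);print("mug",m, "scene proj",proj(cs,Ws,m),proj(cs,Ws,[m[0],m[1],0]), proj(ct,Wt,m+[.033,0,0]),proj(ct,Wt,m+[0,.033,0]))
print("handle",onz(ct,Wt,(208,220),.05))
E
```

```text
axle [ 0.54639627 -0.11223522  0.085     ] [ 0.55895526 -0.3408539   0.085     ] [ 0.55142099 -0.22634074  0.085     ] 0.22896337455785082
scene axle mid (array([ 0.5507796 , -0.22474687,  0.08776144]), [np.float64(0.0017271603610747339), np.float64(0.001727160361074912)])
corner [ 0.6809 -0.0872  0.014 ]
corner [ 0.6947 -0.3502  0.014 ]
corner [ 0.4943 -0.3607  0.014 ]
corner [ 0.4804 -0.0991  0.014 ]
sizes [np.float64(0.2008), np.float64(0.2633), np.float64(0.2007), np.float64(0.262)]
yaw y -86.97997559480412 x [-0.99861118 -0.05268497  0.        ] hinge [ 0.55264035 -0.2261354   0.014     ]
mug [0.53911542 0.10115808 0.088     ] scene proj [222.54223061 181.72809552] [224.38461233 209.23473603] [203.39271787 232.58151019] [185.94139387 248.97439189]
handle [0.603259   0.09912408 0.05      ]
```

The drainer agrees from two directions: tray 201x263 mm, hinge at (0.552,-0.226), yaw 3°. The mug is at (0.539,0.101). Now working out the move to in front of the bar.

```bash
cat >> h.py <<'E'
YAW=np.radians(3.02); H=np.array([0.552,-0.226,0.085])
def rot(tilt,yaw=YAW):  # tool x toward robot, z down, tilted back by tilt
    return R.from_euler("z",yaw)*R.from_euler("y",tilt)*R.from_matrix(np.array([[-1,0,0],[0,1,0],[0,0,-1.]]))
def rel(p,r):
    o=manip.get_obs();r0=R.from_quat(o["ee_rot"])
    print("row",(r0.inv()*r).as_rotvec().round(4),r0.inv().apply(np.array(p)-o["position"]).round(4),"t",o["clock"],"F",np.round(o["ft_force"],1))
E
python3 - <<'E'
from h import *
print(rot(.6).as_matrix()[:,2])
rel([.43,-.226,.235],rot(0))
E
```

```text
[-0.5638583  -0.02974793 -0.82533561]
row [-1.000e-03 -3.000e-04 -5.175e-01] [-0.4857 -0.634  -0.0036] t 0.15 F [-0.2 -0.9  0.7]
```

```bash
r="-0.001 0 -0.5175 -0.4857 -0.634 -0.0036 0"; python3 jog.py "-0.001 0 -0.5175 -0.4857 -0.634 -0.0036 0;-0.001 0 -0.5175 -0.4857 -0.634 -0.0036 0;-0.001 0 -0.5175 -0.4857 -0.634 -0.0036 0;-0.001 0 -0.5175 -0.4857 -0.634 -0.0036 0;-0.001 0 -0.5175 -0.4857 -0.634 -0.0036 0;-0.001 0 -0.5175 -0.4857 -0.634 -0.0036 0;-0.001 0 -0.5175 -0.4857 -0.634 -0.0036 0;-0.001 0 -0.5175 -0.4857 -0.634 -0.0036 0;-0.001 0 -0.5175 -0.4857 -0.634 -0.0036 0;-0.001 0 -0.5175 -0.4857 -0.634 -0.0036 0;-0.001 0 -0.5175 -0.4857 -0.634 -0.0036 0;-0.001 0 -0.5175 -0.4857 -0.634 -0.0036 0;-0.001 0 -0.5175 -0.4857 -0.634 -0.0036 0;-0.001 0 -0.5175 -0.4857 -0.634 -0.0036 0;-0.001 0 -0.5175 -0.4857 -0.634 -0.0036 0;-0.001 0 -0.5175 -0.4857 -0.634 -0.0036 0"
python3 - <<'E'
from h import *
rel([.43,-.226,.145],rot(0)); print(manip.get_obs()["joint_pos"])
E
```

```text
clock: 2.15
position: [0.4302, -0.2244, 0.2348]
ee_rot: [-0.027, 1.0, 0.001, 0.0]
ft_force: [-1.1, 1.2, -0.1]
grip_width: -0.002
grasp_force: 0.0
row [0.0018 0.0002 0.0021] [ 0.0003 -0.0018  0.0898] t 2.15 F [-1.1  1.2 -0.1]
[-0.41481978 -0.01622505  0.80884019  1.84754454  0.01037636  1.30582117
  2.01684421]
```

```bash
python3 jog.py "0 0 0 0 -0.002 0.045 0;0 0 0 0 -0.002 0.09 0;0 0 0 0 -0.002 0.09 0;0 0 0 -0.03 -0.002 0.09 0;0 0 0 -0.045 -0.002 0.09 0;0 0 0 -0.06 -0.002 0.09 0;0 0 0 -0.07 -0.002 0.09 0;0 0 0 -0.08 -0.002 0.09 0;0 0 0 -0.09 -0.002 0.09 0;0 0 0 -0.1 -0.002 0.09 0;0 0 0 -0.11 -0.002 0.09 0;0 0 0 -0.12 -0.002 0.09 0;0 0 0 -0.125 -0.002 0.09 0;0 0 0 -0.13 -0.002 0.09 0;0 0 0 -0.135 -0.002 0.09 0"
```

```text
clock: 4.03
position: [0.5652, -0.2205, 0.1449]
ee_rot: [-0.026, 1.0, 0.001, 0.0]
ft_force: [-3.0, -0.1, -1.1]
grip_width: 0.0
grasp_force: 1.3
```

```bash
python3 jog.py "0 0 0 -0.004 0 0 0;0 0 0 -0.008 0 0 0;0 0 0 -0.011 0 0 0"; python3 jog.py "0 0 0 -0.003 0 0 0;0 0 0 -0.003 0 0 0"
```

```text
clock: 4.4
position: [0.5764, -0.22, 0.145]
ee_rot: [-0.026, 1.0, 0.0, 0.0]
ft_force: [-3.0, -0.1, 0.2]
grip_width: 0.004
grasp_force: 1.2
clock: 4.65
position: [0.5785, -0.2199, 0.1449]
ee_rot: [-0.026, 1.0, 0.001, -0.001]
ft_force: [-5.9, 1.5, 2.4]
grip_width: 0.001
grasp_force: 3.2
```

```bash
python3 jog.py "0 0 0 -0.003 0 0 0;0 0 0 -0.003 0 0 0"
```

```text
clock: 4.9
position: [0.579, -0.22, 0.1446]
ee_rot: [-0.026, 1.0, 0.001, -0.003]
ft_force: [-17.5, 2.9, 8.3]
grip_width: -0.003
grasp_force: 9.7
```

The stop is reached: the force jumped to 17 N. Now back off and take a picture to check.

```bash
python3 jog.py "0 0 0 0.03 0 0 0;0 0 0 0.07 0 0 0;0 0 0 0.1 0 -0.03 0.5;0 0 0 0.1 0 -0.06 1;0 0 0 0.1 0 -0.06 1"
python3 - <<'E'
from h import *
rel([.539,.101,.16],rot(0))
im,c,W=cam("top");cv2.imwrite("pics/t1.png",im);s,cs,Ws=cam("scene")
a=cv2.resize(im[170:290,290:445],None,fx=3,fy=3);b=cv2.resize(s[165:305,200:400],None,fx=2.5,fy=2.5)[:360]
b=b[:350]
cv2.imwrite("pics/c1.png",b)
h=cv2.cvtColor(s,cv2.COLOR_BGR2HSV);m=cv2.inRange(h,(0,150,100),(5,255,255));m[:200]=0;m[260:]=0;m[:,:270]=0;m[:,370:]=0
y,x=np.nonzero(m);ps=(x.mean(),y.mean())
h=cv2.cvtColor(im,cv2.COLOR_BGR2HSV);m=cv2.inRange(h,(0,150,100),(5,255,255));m[:190]=0;m[280:]=0;m[:,330:400]=m[:,330:400];m[:,:330]=0;m[:,410:]=0
y,x=np.nonzero(m);print(len(x))
e=H+.085*np.array([.9986*.5736,.0527*.5736,.819]);print("expected",e)
print("scene px",ps,"expected px",proj(cs,Ws,e),proj(c,W,e))
if len(x): print(x.mean(),y.mean(),tri(ray(c,W,(x.mean(),y.mean())),ray(cs,Ws,ps)))
E
```

```text
clock: 5.52
position: [0.484, -0.2254, 0.2075]
ee_rot: [-0.026, 1.0, 0.0, 0.003]
ft_force: [1.0, -1.1, 0.4]
grip_width: 0.637
grasp_force: 0.0
row [0.0005 0.0063 0.0001] [-0.0719  0.323   0.0481] t 5.525 F [ 1.  -1.1  0.4]
104
expected [ 0.60068774 -0.22343056  0.154615  ]
scene px (np.float64(332.55223880597015), np.float64(204.5820895522388)) expected px [332.61873223 204.93192093] [372.8337244 215.1478075]
372.75961538461536 214.70192307692307 (array([ 0.60122998, -0.22303013,  0.15516627]), [np.float64(0.00026084046540344113), np.float64(0.0002608404654036156)])
```

View pics/c1.png

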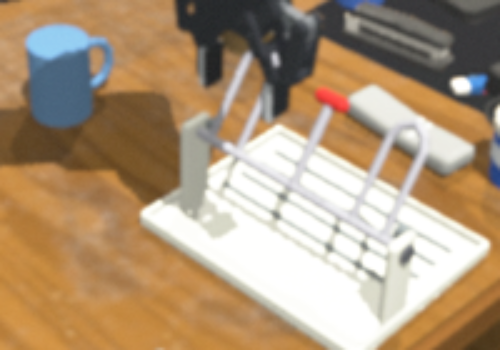

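The picture shows the frame leaning away on its stop. The bar at (332,98) in the crop triangulates to within 1 mm of the expected stop position. Next, over the mug.

```bash
python3 jog.py "0 0 0 0 0.05 0 1;0 0 0 -0.03 0.11 0 1;0 0.006 0 -0.06 0.17 0 1;0 0.006 0 -0.072 0.23 0 1;0 0.006 0 -0.072 0.29 0 1;0 0.006 0 -0.072 0.323 0 1;0 0.006 0 -0.072 0.323 0.04 1;0 0.006 0 -0.072 0.323 0.06 1;0 0.006 0 -0.072 0.323 0.06 1"
python3 - <<'E'
from h import *
rel([.539,.101,.03],rot(0))
im,c,W=cam("wrist");cv2.imwrite("pics/w1.png",im)
m=onz(c,W,(280,212),.088);print(proj(c,W,[.539,.101,.088]),proj(c,W,[.539,.134,.088]),proj(c,W,[.539,.068,.088]),proj(c,W,[.506,.101,.088]))
h=cv2.cvtColor(im,cv2.COLOR_BGR2HSV);k=cv2.inRange(h,(95,80,40),(115,255,255))
n,l,st,ce=cv2.connectedComponentsWithStats(k);i=1+np.argmax(st[1:,4]);print(st[i],ce[i])
E
```

```text
clock: 6.75
position: [0.5359, 0.1013, 0.1431]
ee_rot: [-0.026, 1.0, -0.0, -0.005]
ft_force: [-1.0, -0.9, 0.2]
grip_width: 0.999
grasp_force: 0.0
row [-0.0007 -0.0094  0.0001] [-0.0041 -0.0004  0.113 ] t 6.75 F [-1.  -0.9  0.2]
[280.31565501 238.1555868 ] [335.93397026 240.9153111 ] [224.46476301 235.38432228] [283.33609597 183.11706869]
[  232   168   108   144 10264] [285.00613796 232.60882697]
```

View pics/w1.png

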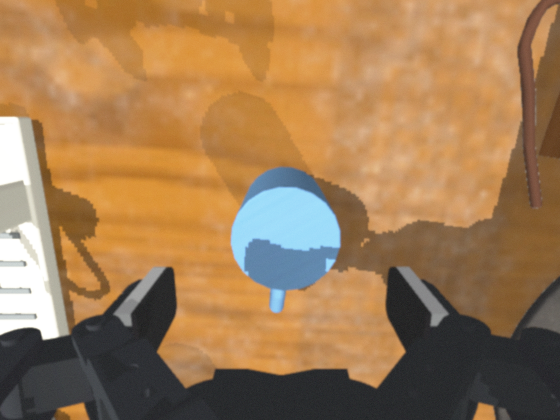

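The wrist view shows the mug base circle centred at (286,238), where (280,238) was expected. The mug is therefore about 2–3 mm further left, and the handle at (277,300) points away between the fingers. I'll shift slightly, descend and grip.

```bash
python3 jog.py "0 -0.005 0 -0.003 0.002 0.03 1;0 -0.005 0 -0.003 0.002 0.06 1;0 -0.005 0 -0.003 0.002 0.085 1;0 -0.005 0 -0.003 0.002 0.105 1;0 -0.005 0 -0.003 0.002 0.113 1;0 -0.005 0 -0.003 0.002 0.113 1" && python3 jog.py "0 0 0 0 0 0 0.6;0 0 0 0 0 0 0.6;0 0 0 0 0 0 0.6;0 0 0 0 0 0 0.6;0 0 0 0 0 0 0.6;0 0 0 0 0 0 0.6" 40
```

```text
clock: 7.55
position: [0.5397, 0.1037, 0.0327]
ee_rot: [-0.026, 1.0, 0.001, -0.0]
ft_force: [0.2, -0.9, -0.6]
grip_width: 0.996
grasp_force: 0.0
clock: 8.3
position: [0.5401, 0.1039, 0.0336]
ee_rot: [-0.026, 1.0, 0.001, 0.0]
ft_force: [-1.5, -0.9, 4.9]
grip_width: 0.757
grasp_force: 43.1
```

```bash
python3 jog.py "0 0 0 0 0 -0.03 0.6;0 0 0 0 0 -0.08 0.6;0 0 0 0 0 -0.13 0.6;0 0 0 0 0 -0.18 0.6;0 0 0 0 0 -0.2 0.6;0 0 0 0 0 -0.2 0.6"
cat >> h.py <<'E'
U=np.array([.5728,.0302,.8192]); ROOT=np.array([.5476,-.1421,.085])
E
python3 - <<'E'
from h import *
print(manip.get_obs()["grip_width"],manip.get_obs()["grasp_force"])
rel([.62,.05,.29],rot(.611)); rel(ROOT+.165*U,rot(.611))
E
```

```text
clock: 9.05
position: [0.5402, 0.1036, 0.234]
ee_rot: [-0.026, 1.0, 0.001, 0.001]
ft_force: [-0.3, 0.6, -2.5]
grip_width: 0.756
grasp_force: 44.8
0.7561481453931495 44.84165942296386
row [0.0026 0.6134 0.0007] [-0.077  -0.0576 -0.056 ] t 9.05 F [-0.3  0.6 -2.5]
row [0.0026 0.6134 0.0007] [-0.0891 -0.2458  0.0133] t 9.05 F [-0.3  0.6 -2.5]
```

```bash
python3 jog.py "0 0.15 0 -0.02 -0.015 -0.015 0.6;0 0.3 0 -0.04 -0.03 -0.03 0.6;0 0.45 0 -0.06 -0.045 -0.045 0.6;0 0.613 0 -0.077 -0.058 -0.056 0.6;0 0.613 0 -0.077 -0.058 -0.056 0.6;0 0.613 0 -0.077 -0.058 -0.056 0.6"
python3 - <<'E'
from h import *
print(manip.get_obs()["joint_pos"].round(2) if hasattr(manip.get_obs()["joint_pos"],"round") else manip.get_obs()["joint_pos"])
rel([.66,-.137,.29],rot(.611)); rel(ROOT+.165*U,rot(.611))
E
```

```text
clock: 9.8
position: [0.6091, 0.0614, 0.2981]
ee_rot: [-0.035, 0.971, -0.007, -0.238]
ft_force: [0.4, 0.0, -3.8]
grip_width: 0.764
grasp_force: 44.9
[-0.11  0.67 -0.08  0.91 -0.01  2.04  1.45]
row [-0.0067  0.1307  0.0185] [-0.0358 -0.2016 -0.0104] t 9.8 F [ 0.4  0.  -3.8]
row [-0.0067  0.1307  0.0185] [-0.0522 -0.2007  0.0598] t 9.8 F [ 0.4  0.  -3.8]
```

```bash
python3 jog.py "0 0.06 0 -0.015 -0.05 0.01 0.6;0 0.13 0.01 -0.03 -0.1 0.03 0.6;0 0.13 0.018 -0.05 -0.15 0.045 0.6;0 0.13 0.018 -0.052 -0.2 0.05 0.6;0 0.13 0.018 -0.052 -0.2 0.05 0.6;0 0.13 0.018 -0.052 -0.2 0.05 0.6;0 0.13 0.018 -0.052 -0.2 0.05 0.6"
python3 - <<'E'
from h import *
print(np.round(manip.get_obs()["joint_pos"],2))
rel(ROOT+.165*U,rot(.611))
E
```

```text
clock: 10.68
position: [0.6356, -0.1345, 0.2223]
ee_rot: [-0.028, 0.957, -0.013, -0.289]
ft_force: [-0.7, 0.7, -1.6]
grip_width: 0.76
grasp_force: 45.0
[-0.07  0.9   0.4   0.79 -0.13  2.06  1.88]
row [-0.0124  0.0235  0.0017] [-0.0065 -0.003  -0.0017] t 10.675 F [-0.7  0.7 -1.6]
```

```bash
python3 jog.py "-0.012 0.023 0.002 -0.0065 -0.003 0 0.6;-0.012 0.023 0.002 -0.0065 -0.003 0 0.6;-0.012 0.023 0.002 -0.0065 -0.003 0 0.6"
python3 - <<'E'
from h import *
o=manip.get_obs();r=R.from_quat(o["ee_rot"]);p=np.array(o["position"]);z=r.as_matrix()[:,2]
rel(ROOT+.165*U,rot(.611));print("z",z,np.round(o["joint_pos"],2))
d=p-ROOT;print("off axis",d-U*(d@U),d@U)
vis=[]
for n in("scene","wrist"):
    im,c,W=cam(n)
    for q,col in((p-.0544*z,(0,255,0)),(p+.0336*z,(0,0,255)),(ROOT+.105*U,(0,255,255)),(ROOT,(255,0,255))):
        u=proj(c,W,q);print(n,u.round(1));cv2.drawMarker(im,tuple(int(round(v)) for v in u),col,cv2.MARKER_CROSS,7,1)
    vis.append(cv2.resize(im[120:260,220:400],None,fx=3,fy=3,interpolation=cv2.INTER_CUBIC) if n=="scene" else im)
cv2.imwrite("pics/s2.png",vis[0]);cv2.imwrite("pics/w2.png",vis[1])
E
```

```text
clock: 11.05
position: [0.6342, -0.1381, 0.2133]
ee_rot: [-0.025, 0.955, -0.01, -0.296]
ft_force: [1.2, -0.8, -2.1]
grip_width: 0.755
grasp_force: 44.9
row [-0.0035  0.0105 -0.0022] [-0.0027  0.0005 -0.0101] t 11.05 F [ 1.2 -0.8 -2.1]
z [-0.56406554 -0.03324515 -0.8250605 ] [-0.06  0.91  0.39  0.79 -0.13  2.06  1.87]
off axis [-0.00206551 -0.00068069  0.00145033] 0.15486833073231257
scene [326.5 140.2]
scene [310.7 175.8]
scene [308.  182.3]
scene [289.4 223.2]
wrist [281.1 351.7]
wrist [280.9 244.4]
wrist [282.1 237.7]
wrist [282.  195.6]
```

View pics/s2.png

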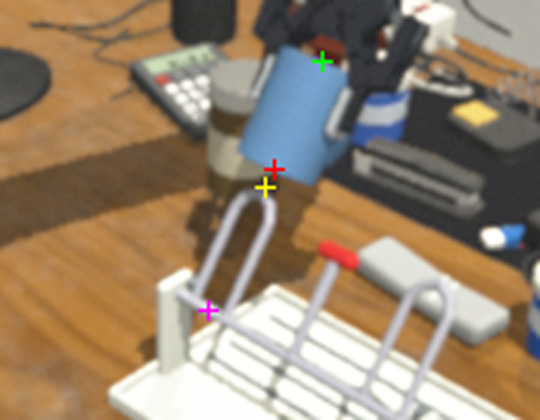

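The overlay agrees: the mug mouth is centred at about (275,167) in the crop, right above the peg tip at (260,190), and both axes are parallel. Now sliding down along the peg.

```bash
python3 jog.py "0 0 0 -0.002 0 0.01 0.6;0 0 0 -0.002 0 0.02 0.6;0 0 0 -0.002 0 0.03 0.6;0 0 0 -0.002 0 0.04 0.6"
python3 - <<'E'
from h import *
rel(ROOT+.0556*U,rot(.611)); print(np.round(manip.get_obs()["joint_pos"],2))
o=manip.get_obs();d=np.array(o["position"])-ROOT;print("off axis",R.from_quat(o["ee_rot"]).inv().apply(d-U*(d@U)),d@U)
E
```

```text
clock: 11.65
position: [0.6129, -0.1394, 0.1787]
ee_rot: [-0.025, 0.955, -0.01, -0.296]
ft_force: [-0.2, 0.4, -1.2]
grip_width: 0.76
grasp_force: 45.0
row [-0.0035  0.0107 -0.0023] [0.0004 0.001  0.0586] t 11.65 F [-0.2  0.4 -1.2]
[-0.08  0.87  0.39  0.94 -0.12  1.95  1.88]
off axis [ 2.08614954e-04 -7.71997383e-04  1.20164251e-05] 0.11420425149860122
```

```bash
python3 jog.py "0 0.01 0 0 0.001 0.01 0.6;0 0.01 0 0 0.001 0.02 0.6;0 0.01 0 0 0.001 0.03 0.6;0 0.01 0 0 0.001 0.04 0.6;0 0.01 0 0 0.001 0.046 0.6;0 0.01 0 0 0.001 0.05 0.6;0 0.01 0 0 0.001 0.05 0.6"
python3 - <<'E'
from h import *
rel(ROOT+.0556*U,rot(.611)); print(manip.get_obs()["ft_force"]@U)
E
```

```text
clock: 12.52
position: [0.585, -0.1401, 0.138]
ee_rot: [-0.025, 0.953, -0.01, -0.3]
ft_force: [0.3, 0.5, -1.6]
grip_width: 0.762
grasp_force: 45.0
row [-0.0035  0.0007 -0.0024] [0.0003 0.     0.0093] t 12.525 F [ 0.3  0.5 -1.6]
-1.1358433794374723
```

Clear so far, with about 9 mm left. I'll go slowly and watch the force.

```bash
python3 jog.py "0 0 0 0 0 0.002 0.6;0 0 0 0 0 0.004 0.6;0 0 0 0 0 0.005 0.6;0 0 0 0 0 0.005 0.6"; python3 jog.py "0 0 0 0 0 0.001 0.6;0 0 0 0 0 0.001 0.6"
```

```text
clock: 13.02
position: [0.5822, -0.1403, 0.1339]
ee_rot: [-0.025, 0.953, -0.01, -0.3]
ft_force: [0.9, -0.4, -1.8]
grip_width: 0.762
grasp_force: 45.0
clock: 13.28
position: [0.5817, -0.1403, 0.1331]
ee_rot: [-0.025, 0.953, -0.01, -0.3]
ft_force: [-0.6, -0.4, -2.2]
grip_width: 0.765
grasp_force: 45.0
```

```bash
python3 jog.py "0 0 0 0 0 0.001 0.6;0 0 0 0 0 0.001 0.6"
```

```text
clock: 13.52
position: [0.5811, -0.1403, 0.1323]
ee_rot: [-0.025, 0.953, -0.01, -0.3]
ft_force: [-0.4, 0.8, -1.8]
grip_width: 0.765
grasp_force: 45.0
```

```bash
python3 jog.py "0 0 0 0 0 0.001 0.6;0 0 0 0 0 0.001 0.6"
```

```text
clock: 13.78
position: [0.5805, -0.1404, 0.1315]
ee_rot: [-0.025, 0.953, -0.01, -0.3]
ft_force: [-0.5, -0.1, -1.9]
grip_width: 0.763
grasp_force: 45.0
```

```bash
python3 jog.py "0 0 0 0 0 0.001 0.6;0 0 0 0 0 0.001 0.6"
```

```text
clock: 14.02
position: [0.5799, -0.1404, 0.1306]
ee_rot: [-0.025, 0.953, -0.01, -0.3]
ft_force: [0.4, 0.5, -1.7]
grip_width: 0.763
grasp_force: 45.0
```

```bash
python3 jog.py "0 0 0 0 0 0.001 0.6;0 0 0 0 0 0.001 0.6"
```

```text
clock: 14.28
position: [0.5794, -0.1405, 0.1299]
ee_rot: [-0.025, 0.954, -0.01, -0.3]
ft_force: [-0.2, 0.2, -1.6]
grip_width: 0.763
grasp_force: 45.0
```

```bash
python3 jog.py "0 0 0 0 0 0.001 0.6;0 0 0 0 0 0.001 0.6"
```

```text
clock: 14.52
position: [0.5792, -0.1405, 0.1296]
ee_rot: [-0.025, 0.954, -0.01, -0.3]
ft_force: [3.4, 0.2, 3.3]
grip_width: 0.761
grasp_force: 45.4
```

Contact: the force has risen by about 6 N, 1 mm past the predicted home depth, so the floor is on the peg end. Releasing.

```bash
python3 jog.py "0 0 0 0 0 0 0.8;0 0 0 0 0 0 0.85;0 0 0 0 0 0 0.9;0 0 0 0 0 0 1;0 0 0 0 0 0 1;0 0 0 0 0 0 1;0 0 0 0 0 0 1" 20
python3 - <<'E'
from h import *
im,c,W=cam("scene");cv2.imwrite("pics/s3.png",cv2.resize(im[120:260,220:400],None,fx=3,fy=3,interpolation=cv2.INTER_CUBIC))
E
```

```text
clock: 15.4
position: [0.5788, -0.1405, 0.1291]
ee_rot: [-0.025, 0.954, -0.01, -0.3]
ft_force: [0.3, -0.3, -0.4]
grip_width: 0.996
grasp_force: 0.0
```

View pics/s3.png

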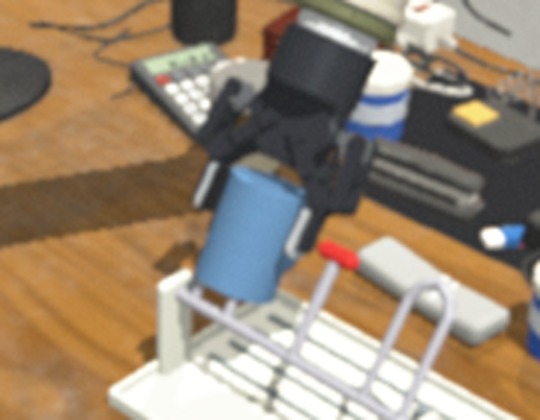

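The mug sits on the peg with its rim low near the axle, and the open fingers are clear of it with zero force. Retreating along the axis.

```bash
python3 jog.py "0 0 0 0 0 -0.01 1;0 0 0 0 0 -0.02 1;0 0 0 0 0 -0.04 1;0 0 0 0 0 -0.06 1;0 0 0 0 0 -0.08 1;0 0 0 0 0 -0.1 1;0 0 0 0 0 -0.12 1;0 0 0 0 0 -0.15 1;0 0 0 0 0 -0.18 1;0 0 0 0 0 -0.18 1;0 0 0 0 0 -0.18 1;0 0 0 0 0 -0.18 1"
python3 - <<'E'
from h import *
im,c,W=cam("scene")
cv2.imwrite("pics/s4.png",cv2.resize(im[120:270,200:420],None,fx=3,fy=3,interpolation=cv2.INTER_CUBIC))
for q in (H+.085*U,ROOT+.11*U,ROOT+.022*U,ROOT):print(((proj(c,W,q)-[200,120])*3).round())
E
```

```text
clock: 16.95
position: [0.6717, -0.1399, 0.3289]
ee_rot: [0.002, 0.983, -0.035, -0.179]
ft_force: [-1.5, -4.0, -1.1]
grip_width: 0.999
grasp_force: 0.0
[398. 255.]
[327. 181.]
[280. 284.]
[268. 310.]
```

View pics/s4.png

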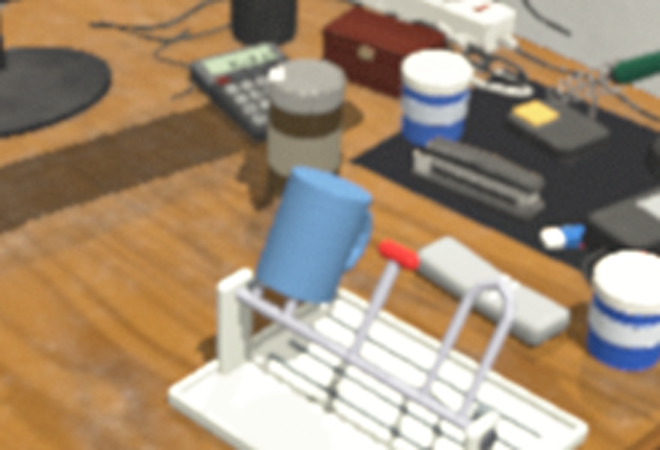

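The mug hangs home: its base centre is at about (330,187), predicted (327,181). The bar is still at the stop at (398,255), and the tin and handset are untouched. I'll let the arm settle and hand in.

```bash
python3 jog.py "0 0 0 0 0 0 1;0 0 0 0 0 0 1;0 0 0 0 0 0 1;0 0 0 0 0 0 1" && python3 -c "
from workcell import manip
print(manip.hand_in())"
```

```text
clock: 17.5
position: [0.673, -0.1292, 0.3147]
ee_rot: [-0.009, 0.982, -0.025, -0.188]
ft_force: [-0.6, -0.3, 0.3]
grip_width: 1.002
grasp_force: 0.0
the job is handed in; nothing more can be done
None
```

I pushed the pegs over to their stop, hung the blue mug mouth-down and fully home on the left peg, let go of it, and handed the job in at 17.5 s. The handset and tin looked untouched in the last picture, and no verdict was returned.

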